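# Close the specimen pot snug

### The job

Close the specimen storage pot: pick up the blue lid by its black bar grip, set it square into the pot's mouth so that its two cross pins drop through the two notches, then screw it clockwise (seen from above) until it is snug on its seal, and let go. Feel for the resistance: the lid must end firmly clamped, but stop as soon as it is snug and never overtighten it. Leave the things round about alone.

Things in the scene. Friction and masses are not known exactly. Their poses are not given: they have to be found in the camera images.
- lid: Loose blue lid, 0.2 kg, standing on the bench. Origin at the centre of its underside, z up. Plug 41 mm across, 20 mm long, tapered end; two cross pins 6 mm thick stick out along +x and -x, 58 mm tip to tip, centre line 5.5 mm above the origin. Flange 76 mm across, 20 to 25 mm above the origin, a red dot over each pin. A half turn looks and fits the same.
- bar_grip (a point): Point in the lid's black bar grip, 45 mm above the lid's origin; axes as the lid's. Bar 60 mm long along x, 36 mm wide along y, 24 to 57 mm above the lid's origin. It turns on the lid against a torsion spring, 6 N m per rad, so the tightening torque still stands at the grip when the hand stops; let go, it springs back and the lid stays put by friction.
- collar: Mouth of the grey pot (80 mm across, fixed on a 104 mm square plate). Origin at its centre at rim height, 60 mm above the bench. Opening 44 mm across; two 45 degree notches at +x and -x reach out to 62 mm across, red dots beside them. A springy black seal, 62 to 74 mm across, stands 3 mm above the rim. Lid resting on the seal, pins through: its origin is 17 mm below this one.
- ramp_track (a point): Centre of the ramps under the rim, 10 mm below it. Pins drop in with the lid's x along the collar's x within 10 degrees. Turned clockwise they run free for 0.4 to 1.3 rad (hidden wear, differs each time), then ramps draw the lid down 2.5 mm per rad; resisting torque climbs 1 to 2.5 N m per rad. Snug is 0.27 to 0.42 N m; under 0.15 is loose, over 0.6 overtight.
- timer: white kitchen-type timer 60x70x23 mm, loose bystander; origin at the centre of its underside
- slide_box: blue slide box 35x86x31 mm, loose bystander; origin at the centre of its underside
- clay_block: olive block of modelling clay 45x70x22 mm, loose bystander; origin at the centre of its underside
- loupe: grey eye loupe, 40 mm diameter, 36 mm high, loose bystander; origin at the centre of its underside

How it is judged:
By the outcome, as a careful person would: the job done as asked, in the order asked, and still so for the second after the job is handed in, with the robot touching nothing.
It also fails if it takes over 61 s, if anything falls off the work surface, if the arm or the gripper's body presses on something with over 40 N, if the wrist force passes 120 N, or if a joint passes its speed limit or range.

### The arm

A 7-joint arm with a two-finger parallel gripper is mounted at the origin on a cart in front of the work surface, level with it; the furniture and walls round the work are solid. World frame = base frame: x ahead of the robot, y to its left, z up, the work surface at z = 0. Lengths are in m, angles in rad, forces in N, time in s.
With the tool pointing down it reaches from about 0.4 to 0.925 m from the base axis. Payload 5.6 kg.
Tool frame: the origin (TCP) lies midway between the tips of the shut fingers; the grasp point (between the pads) lies 19 mm behind it (r.grasp_offset is the distance from the TCP to the grasp point, in m); y points along the fingers, z is the direction in which the jaws open and shut, and the axes are right-handed (so a half turn about y gives the same grasp; the last joint's range is limited). The gripper opens to 85 mm and grips with 20 to 120 N. Pads are 22 mm wide; open, the fingers measure 114 mm over their backs; the gripper's body (76 mm by 85 mm) begins 54 mm behind the grasp point. The pads swing forward as they close: fully open they stand 13 mm farther back than shut.
Start: joints at [1.239, 0.468, -0.012, 1.603, 0.006, 1.071, -0.056], TCP at [0.185, -0.623, 0.196] pointing down, gripper open.
Joint ranges: [-2.53, 2.53], [-0.31, 2.02], [-1.57, 1.55], [0.28, 2.44], [-1.29, 4.43], [0.15, 1.84], [-2.92, 2.92]. Speed limits (rad/s): [2.57, 2.57, 3.14, 3.14, 3.14, 3.14, 3.14].

### API

Orientations are given as a rotation vector (axis times angle).
In Python, from plant import r, grip, telemetry, viewer gives the robot as it stands. Calls block until the motion is done:
- r.goto(position, orientation): joint-space move of the TCP to a pose.
- r.line_to(position, ori=None, feed=0.15): straight line of the TCP; ori=None keeps the orientation; feed is the mean speed in m/s.
- r.move_j(angles): joint-space move.
- grip(opening, newtons=None): opening from 0.0 (shut) to 1.0 (fully open); newtons is the grip in N (None keeps the last); returns when the fingers have stopped.
- r.dwell(seconds).
- r.solve_ik(position, orientation): joint angles nearest the present ones, or None.
- telemetry.sense(): the state.
- viewer.capture(name): name is "scene" or "top" or "wrist"; returns a dict with "color" (400x640x3 uint8, red, green, blue), "z_map" (400x640 float32, m along the optical axis (not along the pixel's ray), 0 where there is no reading), "camera_matrix" (3x3 intrinsics, pixels), "xyz" and "rotation" of the camera in the world; the wrist camera has in their place "tool_from_camera" (4x4, takes a point from camera to tool coordinates, whose origin is the TCP and whose axes are the tool frame's). Camera axes: x right, y down, z forward; pixel columns grow to the right and rows downward; lengths in m; the calibration is good to about 2 mm. A picture is of the moment at which its call begins: read the wrist's pose just before it.
A pose or a line that the arm cannot do raises r.Unreachable and nothing moves.
- r.sign_off(): hands the job in, once; it reports no verdict.
The state is a dict: "time": time; "joints": joint angles; "joint_velocities": joint speeds; "effort": joint torques, N m; "tcp_pos": TCP position; "tcp_rot": TCP orientation; "force": force on the tool from outside, world axes, zero at the start; "wrist_torque": the same for the moment, N m; "finger_gap": opening from 0.0 (shut) to 1.0 (fully open).
Only numpy, scipy, OpenCV 4.12 (cv2) and the standard library are available. Lean on these libraries where they do the work, as an engineer would, in place of code of your own. Each camera call takes 0.05 s, during which the arm holds its last target. There are 200 camera calls.

## Working session

There is one attempt and no reset: what is moved stays moved. The work goes in short steps, each a Python script; the robot and the scene stay as the last script left them, time stands still between calls to the robot, and variables do not carry over. Pictures are saved under pics/ and viewed, about 8 in all and at most 12, crops included, and the job is handed in when it is done.

```bash
ls; mkdir -p pics
cat > h.py <<'E'
import numpy as np, cv2
from plant import r, grip, telemetry, viewer
from scipy.spatial.transform import Rotation as R
def snap(name):
    s=telemetry.sense(); c=viewer.capture(name)
    if name=="wrist":
        T=np.eye(4); T[:3,:3]=R.from_rotvec(s["tcp_rot"]).as_matrix(); T[:3,3]=s["tcp_pos"]
        M=T@np.array(c["tool_from_camera"]); c["xyz"]=M[:3,3]; c["R"]=M[:3,:3]
    else:
        q=np.array(c["rotation"],float); c["R"]=q if q.shape==(3,3) else R.from_rotvec(q).as_matrix()
    return c
def save(c,fn,crop=None,k=1):
    im=c["color"][...,::-1]
    if crop: im=im[crop[1]:crop[3],crop[0]:crop[2]]
    cv2.imwrite("pics/"+fn,cv2.resize(im,None,fx=k,fy=k,interpolation=cv2.INTER_CUBIC))
def ray(c,u,v,z):
    d=c["R"]@np.linalg.inv(c["camera_matrix"])@np.array([u,v,1.]); o=np.array(c["xyz"])
    return o+d*(z-o[2])/d[2]
def pt(c,u,v):
    z=c["z_map"][int(v),int(u)]
    return np.array(c["xyz"])+c["R"]@(np.linalg.inv(c["camera_matrix"])@np.array([u,v,1.])*z)
E
python3 - <<'E'
from h import *
s=telemetry.sense(); print(s)
print(R.from_rotvec(s["tcp_rot"]).as_matrix().round(3), r.grasp_offset)
for n in("top","scene"):
    c=snap(n); save(c,n+"0.png"); print(n,c["xyz"],c["R"].round(3).tolist(),c["camera_matrix"])
    np.savez(n+"0.npz",**c)
E
```

```text
pics
{'time': 0.0, 'joints': array([ 1.23898193,  0.46840964, -0.01157569,  1.60363437,  0.00602015,
        1.07139081, -0.05631786]), 'joint_velocities': array([ 2.97942194e-03,  6.41052591e-04, -6.53001633e-04, -4.36188602e-05,
       -1.18206681e-03, -3.16947503e-04, -3.12211676e-04]), 'effort': array([ 3.67267296e-05, -5.32380474e+01,  2.14611314e-02, -2.51300508e+01,
        1.14558142e-02,  7.69663544e-03, -1.24282604e-05]), 'tcp_pos': array([ 0.18485984, -0.62250654,  0.19511286]), 'tcp_rot': array([-0.3008563 ,  2.06845861, -2.06478163]), 'force': array([-0.18110539,  0.55305684, -0.20971167]), 'wrist_torque': array([ 0.01214249, -0.07821316, -0.02519691]), 'finger_gap': 0.9976392743718497}
[[-0.959 -0.001  0.285]
 [-0.285  0.002 -0.959]
 [ 0.    -1.    -0.002]] 0.0187
top [ 0.48626693 -0.33449145  1.00930302] [[0.004, -0.996, 0.091], [-1.0, -0.005, -0.009], [0.01, -0.091, -0.996]] [[417.50282827   0.         312.65440397]
 [  0.         417.50282827 200.60977634]
 [  0.           0.           1.        ]]
scene [0.21258408 0.20221269 0.86966444] [[-0.843, -0.409, 0.349], [-0.537, 0.664, -0.521], [-0.019, -0.626, -0.779]] [[456.07957607   0.         318.64999949]
 [  0.         456.07957607 194.43735515]
 [  0.           0.           1.        ]]
```

View pics/top0.png

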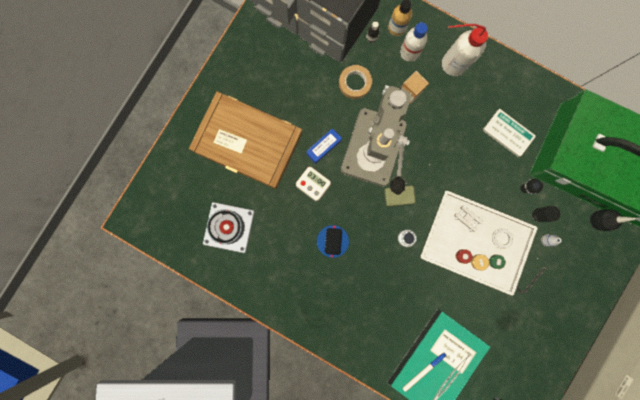

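View pics/scene0.png

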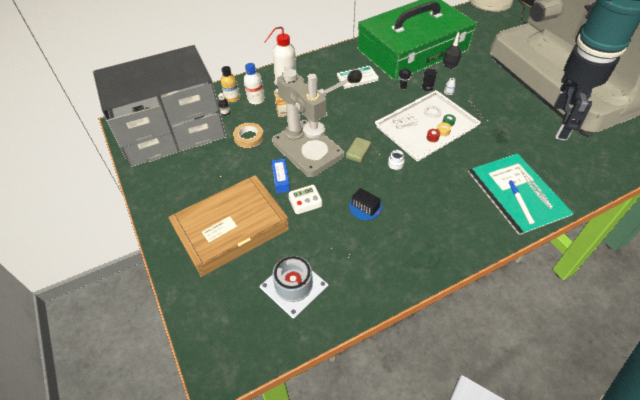

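Run:
```python
from h import *
c=dict(np.load("top0.npz"))
for n,u,v,z in(("lid",332,241,.025),("pot",228,227,.06),("timer",312,183,.02),("slide",323,146,.03),("loupe",406,238,.036),("wood",245,140,.05),("bar",333,241,.057)):
    print(n,ray(c,u,v,z).round(3),pt(c,u,v).round(3))
w=snap("wrist"); print(w["tool_from_camera"])
p=ray(c,332,241,.025)
# camera look at lid from above
q=R.from_matrix(np.array([[-1,0,0],[0,0,-1],[0,-1,0]],float))
for b in(0,np.pi/2,np.pi,-np.pi/2):
    o=(R.from_rotvec([0,0,b])*q).as_rotvec(); print(b,r.solve_ik([p[0],p[1],.25],o))
```

```text
lid [ 0.481 -0.389  0.025] [ 0.486 -0.334  1.009]
pot [ 0.512 -0.152  0.06 ] [ 0.513 -0.147  0.035]
timer [ 0.619 -0.342  0.02 ] [ 0.619 -0.342  0.019]
slide [ 0.707 -0.368  0.03 ] [ 0.707 -0.368  0.029]
loupe [ 0.489 -0.561  0.036] [ 0.489 -0.563  0.028]
wood [ 0.716 -0.185  0.05 ] [ 0.715 -0.185  0.051]
bar [ 0.482 -0.39   0.057] [ 0.482 -0.39   0.056]
[[ 7.50140101e-04  9.64957627e-01  2.62404680e-01 -6.58284033e-02]
 [ 9.54828906e-06 -2.62404761e-01  9.64957896e-01 -1.77893627e-01]
 [ 9.99999719e-01 -7.21348098e-04 -2.06054028e-04 -1.05544308e-04]
 [ 0.00000000e+00  0.00000000e+00  0.00000000e+00  1.00000000e+00]]
0 [ 0.67901008  0.37111849 -0.06936979  1.62068975  0.02753419  1.15073871
 -0.9676783 ]
1.5707963267948966 [ 0.91377911  0.40261331 -0.38297345  1.60384534  0.15995745  1.16620645
  0.4954028 ]
3.141592653589793 [ 1.1236698   0.4641412  -0.68299184  1.5895689   0.30818212  1.19827497
  1.95014671]
-1.5707963267948966 [ 0.46670381  0.36644781  0.20906859  1.63596377 -0.08164589  1.14773599
 -2.44575602]
```

Run:
```python
from h import *
q=R.from_matrix(np.array([[-1,0,0],[0,0,-1],[0,-1,0]],float))
o=q.as_rotvec()
ims=[]
for n,p in(("lid",(.482,-.389)),("pot",(.512,-.152))):
    r.goto([p[0]+.037,p[1],.22],o); r.dwell(.3)
    c=snap("wrist"); np.savez("w_%s.npz"%n,**c); ims.append(c["color"][...,::-1][:, 120:520])
    print(n,c["xyz"],c["camera_matrix"][0,0],telemetry.sense()["joints"].round(2),telemetry.sense()["time"])
cv2.imwrite("pics/w1.png",np.hstack(ims))
```

```text
lid [ 0.58429604 -0.38973781  0.39782231] 305.38030903984605 [ 0.64  0.45 -0.07  1.58  0.03  1.12 -1.01] 2.0083
pot [ 0.61471701 -0.15333092  0.39769091] 305.38030903984605 [ 0.34  0.32 -0.16  1.77  0.06  1.06 -1.41] 3.3083
```

View pics/w1.png

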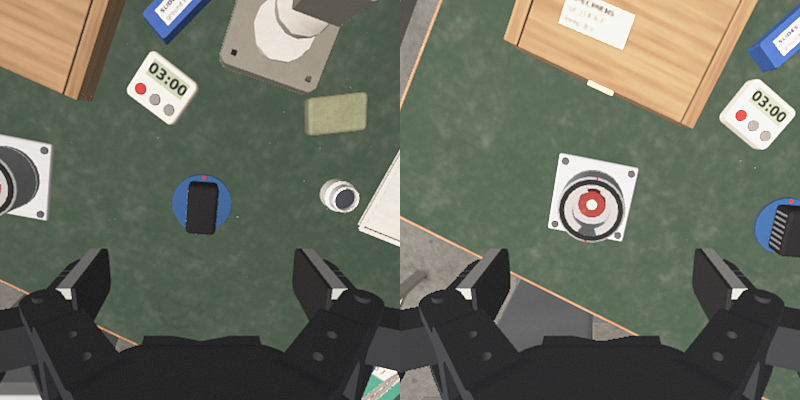

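Run:
```python
from h import *
a=dict(np.load("w_lid.npz"));b=dict(np.load("w_pot.npz"))
ca=a["color"][160:250,270:370,::-1]; cb=b["color"][145:255,260:370,::-1]
cv2.imwrite("pics/z1.png",np.hstack([cv2.resize(ca,(400,400),interpolation=2),cv2.resize(cb,(400,400),interpolation=2)]))
def red(c,box,z,lo=110):
    h=c["color"].astype(int); m=((h[...,0]-np.maximum(h[...,1],h[...,2]))>50).astype(np.uint8)
    u0,v0,u1,v1=box; mm=np.zeros_like(m); mm[v0:v1,u0:u1]=m[v0:v1,u0:u1]
    n,l,st,ce=cv2.connectedComponentsWithStats(mm)
    for i in range(1,n): print("red",st[i,4],ce[i].round(1),ray(c,*ce[i],z).round(4))
red(a,(270,160,370,250),.025); red(b,(260,145,370,255),.06)
# points from depth
def cloud(c,box):
    u0,v0,u1,v1=box; U,V=np.meshgrid(np.arange(u0,u1),np.arange(v0,v1)); Z=c["z_map"][v0:v1,u0:u1]
    P=np.stack([U*Z,V*Z,Z],-1)@np.linalg.inv(c["camera_matrix"]).T@c["R"].T+c["xyz"]; return P[Z>0],np.stack([U,V],-1)[Z>0]
P,_=cloud(a,(270,160,370,250)); T=P[(P[:,2]>.05)&(P[:,2]<.064)]
print("bar top",len(T),T[:,2].mean(),cv2.minAreaRect(np.float32(T[:,:2])))
F=P[(P[:,2]>.02)&(P[:,2]<.03)]; print("flange",cv2.minEnclosingCircle(np.float32(F[:,:2])),F[:,2].mean())
P,_=cloud(b,(240,135,400,275)); T=P[(P[:,2]>.053)&(P[:,2]<.07)]
print("rim",len(T),T[:,2].mean(),cv2.minEnclosingCircle(np.float32(T[:,:2])),np.median(T[:,2]))
G=P[(P[:,2]>.0)&(P[:,2]<.012)];print(np.histogram(P[:,2],20))
```

```text
red 12 [323.5 177.5] [ 0.5143 -0.3927  0.025 ]
red 8 [316.9 177.9] [ 0.5509 -0.1486  0.06  ]
red 475 [311.3 203.1] [ 0.5215 -0.142   0.06  ]
red 6 [304.5 241. ] [ 0.4749 -0.1334  0.06  ]
bar top 1477 0.05636439503152398 ((0.48181068897247314, -0.3906191289424896), (0.03656700626015663, 0.0593489408493042), 84.93360900878906)
flange ((0.48140209913253784, -0.3906169831752777), 0.037897784262895584) 0.024959766683659967
rim 2359 0.06080817759147662 ((0.5138405561447144, -0.14171653985977173), 0.03989593684673309) 0.06050692290832671
(array([8362, 7817,  346, 1752,  130,  102,  443,   55,   49,   58,  198,
        452,   31,   43,   44,   47,   68,  143, 1381,  793]), array([-3.43120683e-03,  1.38609311e-05,  3.45892869e-03,  6.90399644e-03,
        1.03490642e-02,  1.37941320e-02,  1.72391997e-02,  2.06842675e-02,
        2.41293352e-02,  2.75744030e-02,  3.10194707e-02,  3.44645385e-02,
        3.79096063e-02,  4.13546740e-02,  4.47997418e-02,  4.82448095e-02,
        5.16898773e-02,  5.51349450e-02,  5.85800128e-02,  6.20250805e-02,
        6.54701483e-02]))
```

View pics/z1.png

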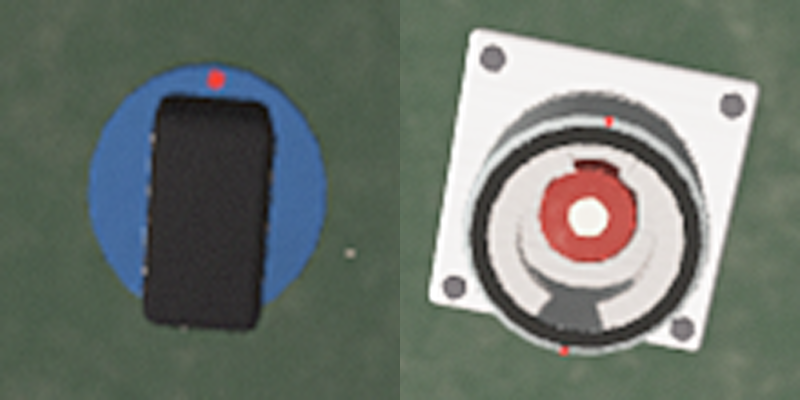

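```bash
cat >> h.py <<'E'
Q=R.from_matrix(np.array([[1,0,0],[0,0,1],[0,-1,0]],float))  # tool x=+x world, z=+y
def ori(a): return (R.from_rotvec([0,0,a])*Q).as_rotvec()
def st():
    s=telemetry.sense(); print("t%.2f"%s["time"],s["tcp_pos"].round(4),"F",s["force"].round(2),"M",s["wrist_torque"].round(3),"gap",round(s["finger_gap"],3),"j7",s["joints"][6].round(2)); return s
E
python3 - <<'E'
from h import *
print(Q.as_matrix())
L=np.array([.4816,-.3906]); a=np.radians(-4.7); C=np.array([.5133,-.1414])
for k in np.arange(0,2.3,.4): print(r.solve_ik([*C,.071],ori(np.radians(-11.3)-k)))
r.goto([*L,.14],ori(a)); st()
r.line_to([*L,.028],feed=.12); st()
grip(0.0,60); st()
r.line_to([*L,.20],feed=.2); r.dwell(.2); st()
c=snap("wrist"); np.savez("w_held.npz",**c); save(c,"held.png")
print(c["xyz"])
E
```

```text
[[ 1.  0.  0.]
 [ 0.  0.  1.]
 [ 0. -1.  0.]]
[ 0.73197881  0.54675548 -0.66443723  1.95308708  0.46447307  0.79759729
  1.17928127]
[ 0.67349615  0.52369583 -0.58652528  1.95662655  0.40503241  0.77877091
  0.82869206]
[ 0.61712099  0.50509207 -0.51305111  1.96013064  0.3505202   0.76380063
  0.47448302]
[ 0.55335201  0.48763275 -0.4314013   1.96418941  0.29155656  0.74991885
  0.12451541]
[ 0.50112517  0.47577551 -0.36541264  1.96757785  0.24502201  0.7405701
 -0.23563316]
[ 0.43925914  0.464229   -0.28801456  1.97165315  0.19155907  0.73150392
 -0.58945031]
t6.03 [ 0.4818 -0.3903  0.1401] F [-0.35 -0.73  0.59] M [-0.012  0.     0.082] gap 1.001 j7 1.81
t7.11 [ 0.4823 -0.3909  0.0288] F [-1.06  0.14  0.2 ] M [-0.005  0.026 -0.04 ] gap 1.0 j7 1.74
t7.88 [ 0.4816 -0.3906  0.028 ] F [-0.03 -0.64 -0.26] M [-0.012  0.002  0.01 ] gap 0.002 j7 1.74
t9.08 [ 0.4811 -0.3902  0.1987] F [-0.07  0.14  0.02] M [ 0.031 -0.022  0.   ] gap 0.0 j7 1.85
[ 0.41510618 -0.38506712  0.37668524]
```

View pics/held.png

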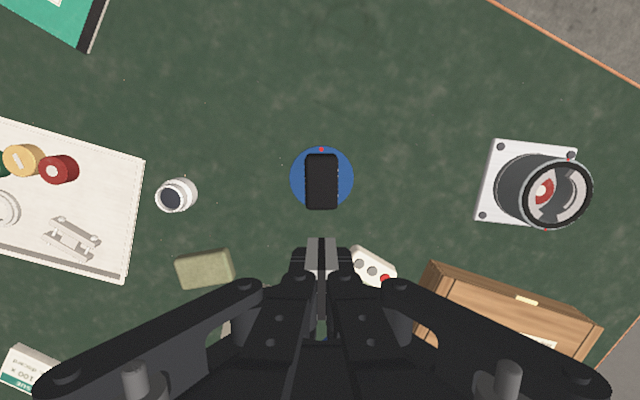

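```bash
cat >> h.py <<'E'
def cloud(c,box):
    u0,v0,u1,v1=box; U,V=np.meshgrid(np.arange(u0,u1),np.arange(v0,v1)); Z=c["z_map"][v0:v1,u0:u1]
    P=np.stack([U*Z,V*Z,Z],-1)@np.linalg.inv(c["camera_matrix"]).T@c["R"].T+c["xyz"]; return P[Z>0]
def lid(c,box,zo=0):
    P=cloud(c,box); T=P[(P[:,2]>zo+.05)&(P[:,2]<zo+.064)]; F=P[(P[:,2]>zo+.02)&(P[:,2]<zo+.03)]
    print("bar",len(T),T[:,2].mean(),cv2.minAreaRect(np.float32(T[:,:2])),"flange",cv2.minEnclosingCircle(np.float32(F[:,:2])))
E
python3 - <<'E'
from h import *
c=dict(np.load("w_held.npz")); lid(c,(270,130,375,222))
print(ray(c,321,149,.025))
P=cloud(c,(300,236,345,250)); print("tips",P.min(0),np.median(P,0))
q=np.array([.4811,-.3902,.1987]); M=c["R"].T@(q-c["xyz"]); print("tcp px",(c["camera_matrix"]@M/M[2]))
t=snap("top"); t0=dict(np.load("top0.npz")); lid(t,(310,218,355,264)); lid(t0,(310,218,355,264))
E
```

```text
bar 1781 0.05638149309586446 ((0.47942402958869934, -0.3895263671875), (0.036458730697631836, 0.05794978886842728), 85.41353607177734) flange ((0.4802105128765106, -0.38967645168304443), 0.038062598556280136)
[ 0.44696763 -0.38733802  0.025     ]
tips [ 0.46868797 -0.42576848 -0.00254215] [ 0.46996768 -0.38900364  0.24212324]
tcp px [321.24193922 230.67741563   1.        ]
bar 0 nan ((0.0, 0.0), (0.0, 0.0), 0.0) flange ((0.0, 0.0), 0.0)
bar 409 0.05578702608113692 ((0.48173627257347107, -0.3904884159564972), (0.03616699203848839, 0.05990514159202576), 85.04559326171875) flange ((0.4818899929523468, -0.3904682695865631), 0.037941861897706985)h.py:31: RuntimeWarning: Mean of empty slice.
  print("bar",len(T),T[:,2].mean(),cv2.minAreaRect(np.float32(T[:,:2])),"flange",cv2.minEnclosingCircle(np.float32(F[:,:2])))
  ret = ret.dtype.type(ret / rcount)
```

Run:
```python
from h import *
st()
c=snap("wrist")
for v in range(228,275,3):
    print(v,[pt(c,u,v).round(3).tolist() for u in (312,321,330)])
s=snap("scene"); save(s,"s1.png",(300,60,500,260),3)
```

```text
t9.18 [ 0.4813 -0.3903  0.1991] F [-0.18  0.53 -0.49] M [ 0.032 -0.065  0.019] gap 0.001 j7 1.85
228 [[0.551, -0.408, 0.0], [0.552, -0.396, -0.001], [0.552, -0.384, 0.0]]
231 [[0.555, -0.408, -0.001], [0.556, -0.397, -0.001], [0.557, -0.385, -0.0]]
234 [[0.559, -0.409, 0.001], [0.56, -0.397, -0.001], [0.561, -0.385, 0.001]]
237 [[0.469, -0.394, 0.239], [0.469, -0.39, 0.24], [0.47, -0.385, 0.239]]
240 [[0.469, -0.394, 0.243], [0.47, -0.39, 0.243], [0.47, -0.385, 0.243]]
243 [[0.47, -0.394, 0.246], [0.47, -0.39, 0.247], [0.47, -0.385, 0.247]]
246 [[0.469, -0.394, 0.25], [0.47, -0.39, 0.25], [0.47, -0.386, 0.25]]
249 [[0.469, -0.393, 0.253], [0.47, -0.39, 0.253], [0.47, -0.386, 0.252]]
252 [[0.47, -0.393, 0.256], [0.47, -0.39, 0.256], [0.47, -0.386, 0.256]]
255 [[0.469, -0.393, 0.26], [0.47, -0.39, 0.259], [0.47, -0.386, 0.259]]
258 [[0.47, -0.393, 0.261], [0.47, -0.39, 0.263], [0.47, -0.386, 0.262]]
261 [[0.47, -0.393, 0.264], [0.47, -0.39, 0.265], [0.47, -0.386, 0.265]]
264 [[0.469, -0.393, 0.268], [0.47, -0.39, 0.268], [0.47, -0.386, 0.267]]
267 [[0.469, -0.393, 0.271], [0.47, -0.39, 0.27], [0.47, -0.386, 0.27]]
270 [[0.47, -0.393, 0.272], [0.471, -0.39, 0.271], [0.47, -0.386, 0.272]]
273 [[0.469, -0.393, 0.276], [0.471, -0.39, 0.273], [0.47, -0.386, 0.276]]
```

View pics/s1.png

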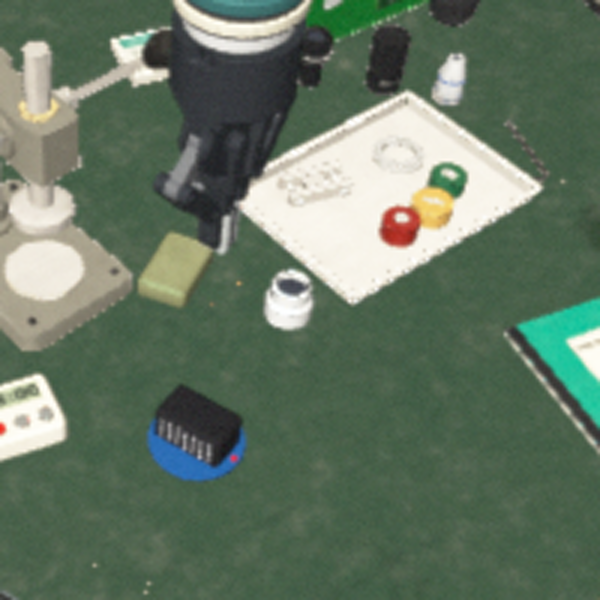

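Run:
```python
from h import *
s=snap("scene")
for u,v in((375,142),(374,140),(377,140),(371,139)): print(u,v,pt(s,u,v).round(4), [ray(s,u,v,z).round(3).tolist() for z in(.2,.24)])
```

```text
375 142 [ 0.4713 -0.3857  0.2407] [[0.488, -0.424, 0.2], [0.472, -0.386, 0.24]]
374 140 [ 0.4734 -0.3847  0.2459] [[0.493, -0.428, 0.2], [0.476, -0.39, 0.24]]
377 140 [ 0.4706 -0.3928  0.2405] [[0.487, -0.431, 0.2], [0.471, -0.393, 0.24]]
371 139 [ 0.4763 -0.3769  0.2536] [[0.499, -0.427, 0.2], [0.482, -0.39, 0.24]]
```

The gripper closed on air. Both the wrist and scene cameras put the real fingertips about 39 mm above the reported TCP, so I'll descend with that offset and check it.

Run:
```python
from h import *
L=np.array([.4810,-.3902]); a=np.radians(-4.7)
print(r.solve_ik([*L,-.011],ori(a)))
grip(1.0); st()
r.line_to([*L,.05],feed=.2); r.line_to([*L,-.010],ori(a),feed=.08); st()
grip(0.0,60); s=st()
if s["finger_gap"]>.3:
    r.line_to([*L,.14],feed=.15); r.dwell(.2); st()
c=snap("wrist"); np.savez("w_held.npz",**c); save(c,"held2.png")
```

```text
[ 1.00011635  0.75721747 -0.51188245  1.77094211  0.51595875  0.75043875
  1.70798853]
t10.12 [ 0.4816 -0.3906  0.2   ] F [0.19 0.16 0.41] M [-0.018  0.043  0.037] gap 1.002 j7 1.85
t11.92 [ 0.4814 -0.3903 -0.0097] F [-0.07  0.15  0.09] M [ 0.014 -0.03  -0.053] gap 1.002 j7 1.71
t12.43 [ 0.4812 -0.3904 -0.0095] F [-1.02  1.04  4.52] M [ 0.104  0.161 -0.032] gap 0.411 j7 1.71
t13.78 [ 0.4807 -0.3898  0.1391] F [-0.3  -0.8  -1.22] M [ 0.009 -0.028 -0.028] gap 0.417 j7 1.81
```

View pics/held2.png

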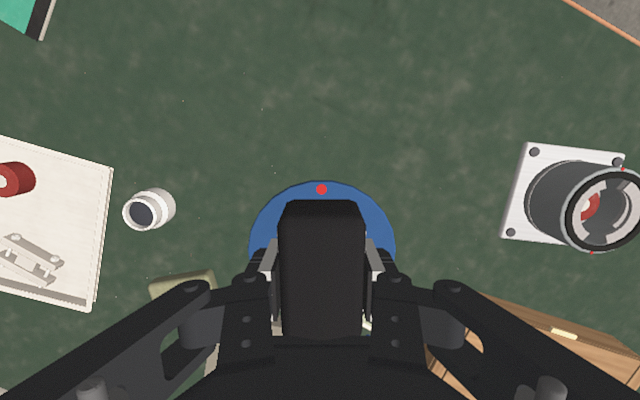

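```bash
cat > fit.py <<'E'
from h import *
from scipy.optimize import least_squares
def flange(c,tcp,a):
    h=c["color"].astype(int); m=((h[...,2]-h[...,0]>50)&(h[...,2]>90)).astype(np.uint8); m[:150]=0; m[270:]=0; m[:,:230]=0; m[:,410:]=0
    cs,_=cv2.findContours(m,cv2.RETR_EXTERNAL,cv2.CHAIN_APPROX_NONE); k=max(cs,key=cv2.contourArea)[:,0]
    m2=cv2.connectedComponents(m)[1]; mu=np.concatenate([q[:,0] for q in cs if cv2.contourArea(q)>30])
    zt=tcp[2]+.0095+.025
    d=cloud(c,(290,184,350,196)); print("flange z seen",np.median(d[:,2]),"exp",zt)
    # outer arc: topmost blue pixel per column
    us=np.arange(mu[:,0].min()+4,mu[:,0].max()-3); P=np.array([ray(c,u,mu[mu[:,0]==u,1].min()-.5,zt)[:2] for u in us if (mu[:,0]==u).any()])
    f=least_squares(lambda x:np.hypot(*(P-x).T)-.038,P.mean(0),loss="soft_l1",f_scale=.001)
    off=R.from_rotvec([0,0,-a]).as_matrix()[:2,:2]@(f.x-tcp[:2])
    print("flange",f.x,"rms",np.sqrt((f.fun**2).mean()),"off in lid axes",off)
    red=(h[...,0]-np.maximum(h[...,1],h[...,2])>50)[180:200,300:340]; v,u=np.argwhere(red).mean(0)
    p=ray(c,u+300,v+180,zt)[:2]; print("dot",p,"angle",np.degrees(np.arctan2(*(p-f.x)[::-1])), np.hypot(*(p-f.x)))
    return f.x
E
python3 - <<'E'
from fit import *
c=dict(np.load("w_held.npz")); flange(c,np.array([.4807,-.3898,.1391]),np.radians(-4.7))
s=st(); print(np.array(R.from_rotvec(s["tcp_rot"]).as_matrix()).round(4))
E
```

```text
flange z seen 0.17362331345425475 exp 0.1736
flange [ 0.48044965 -0.3896805 ] rms 0.00023781716437335472 off in lid axes [-2.59295760e-04  9.85841029e-05]
dot [ 0.44651882 -0.38712503] angle 175.69295780889544 0.03402692955555072
t13.82 [ 0.4807 -0.3899  0.1392] F [ 0.17 -0.48 -2.03] M [-0.005 -0.035  0.064] gap 0.412 j7 1.81
[[ 9.966e-01 -9.000e-04  8.180e-02]
 [-8.180e-02  1.000e-03  9.966e-01]
 [-9.000e-04 -1.000e+00  9.000e-04]]
```

Run:
```python
from fit import *
t=dict(np.load("top0.npz")); P=cloud(t,(190,190,265,265)); T=P[(P[:,2]>.055)&(P[:,2]<.07)]
print("top rim",cv2.minEnclosingCircle(np.float32(T[:,:2])),len(T))
h=dict(np.load("w_held.npz")); P=cloud(h,(520,150,640,260)); T=P[(P[:,2]>.055)&(P[:,2]<.07)]
print("held-view rim",cv2.minEnclosingCircle(np.float32(T[:,:2])),len(T))
C=np.array([.5133,-.1414]); a=np.radians(-11.3)
r.goto([*C,.13],ori(a)); r.line_to([*C,.060],feed=.1); s=st()
for z in np.arange(.056,.030,-.004):
    r.line_to([*C,z],ori(a),feed=.04); s=st()
    if s["force"][2]>12: break
c=snap("scene"); save(c,"ins.png",(210,210,370,330),4)
```

```text
top rim ((0.5139046311378479, -0.14186976850032806), 0.03995311260223389) 610
held-view rim ((0.5126137733459473, -0.1427554041147232), 0.04024670645594597) 3952
t15.66 [ 0.5138 -0.1414  0.0604] F [ 0.39 -0.31 -2.1 ] M [ 0.012 -0.029 -0.009] gap 0.416 j7 1.2
t15.91 [ 0.5134 -0.1415  0.0562] F [-0.42  0.29 -1.63] M [-0.007 -0.013  0.05 ] gap 0.414 j7 1.19
t16.16 [ 0.5131 -0.1414  0.0518] F [ 0.96  0.96 -1.64] M [ 0.077  0.039 -0.034] gap 0.412 j7 1.19
t16.41 [ 0.5131 -0.1413  0.0477] F [ 0.01  0.39 -1.62] M [-0.031 -0.023  0.005] gap 0.413 j7 1.18
t16.66 [ 0.5131 -0.1413  0.0437] F [-0.52  0.1  -1.9 ] M [ 0.037 -0.041 -0.019] gap 0.414 j7 1.18
t16.91 [ 0.5131 -0.1413  0.0397] F [ 0.99 -0.4  -1.68] M [0.001 0.034 0.036] gap 0.412 j7 1.18
t17.16 [ 0.5131 -0.1413  0.0357] F [ 0.79 -1.02 -1.31] M [ 0.025  0.026 -0.023] gap 0.411 j7 1.17
t17.41 [ 0.5141 -0.1415  0.0331] F [-2.18 -0.45  8.86] M [ 0.005  0.59  -0.006] gap 0.415 j7 1.17
```

View pics/ins.png

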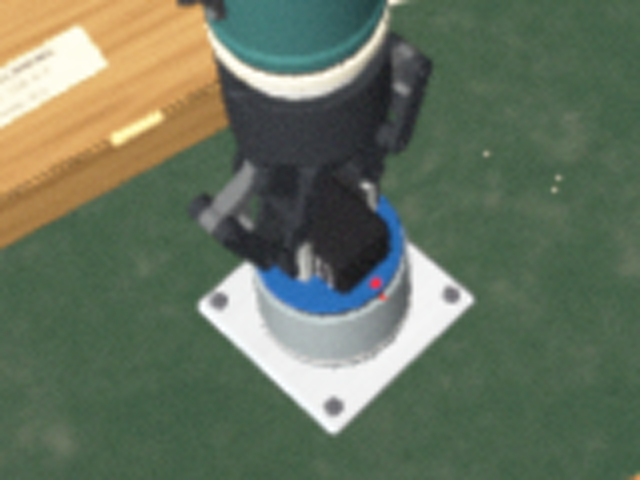

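```bash
cat > turn.py <<'E'
from h import *
C=np.array([.5133,-.1414]); a0=np.radians(-11.3)
def avg(n=12):
    F=[];M=[]
    for _ in range(n):
        r.dwell(.012); s=telemetry.sense(); F.append(s["force"]); M.append(s["wrist_torque"])
    return s,np.mean(F,0),np.mean(M,0)
def turn(th,z,thmax,tstop,pos=C):
    base=None
    while th<thmax:
        s,F,M=avg(); e=np.std([0])
        print("t%.2f th%.3f z%.4f"%(s["time"],th,z),"tcp",s["tcp_pos"].round(4),"F",F.round(1),"M",M.round(3))
        if abs(F[0])+abs(F[1])>25 or abs(F[2])>25: print("side force"); break
        if M[2]>=tstop: print("stop"); break
        if F[2]<-3.5: z-=.0004
        elif F[2]>4: z+=.0003
        th+=.08 if M[2]<.09 else (.03 if M[2]<.2 else .015)
        r.line_to([*pos,z],ori(a0-th),feed=.02)
    return th,z
E
python3 - <<'E'
from turn import *
r.line_to([*C,.0331],ori(a0),feed=.02)
print(turn(0,.0331,.4,.2))
E
```

```text
t17.81 th0.000 z0.0331 tcp [ 0.5137 -0.1414  0.0333] F [0.1 0.1 2.8] M [-0.083  0.043  0.001]
t18.16 th0.080 z0.0331 tcp [ 0.5139 -0.1415  0.0333] F [ 1.2 -0.3  3.2] M [-0.123 -0.22  -0.026]
t18.51 th0.160 z0.0331 tcp [ 0.5138 -0.1414  0.0333] F [ 1.8 -0.2  3.6] M [-0.132 -0.325  0.002]
t18.86 th0.240 z0.0331 tcp [ 0.5135 -0.1414  0.0332] F [ 1.5 -0.2  5.1] M [-0.087 -0.269  0.034]
t19.21 th0.320 z0.0334 tcp [ 0.5133 -0.1414  0.0333] F [1.3 0.1 3.7] M [-0.061 -0.28  -0.012]
(0.4, 0.0334)
```

Running freely and smoothly; continuing to the ramps.

Run:
```python
from turn import *
print(turn(.4,.0334,1.95,.27))
```

```text
t19.56 th0.400 z0.0334 tcp [ 0.5131 -0.1414  0.0333] F [0.7 0.2 3.8] M [-0.012 -0.126  0.03 ]
t19.91 th0.480 z0.0334 tcp [ 0.513  -0.1414  0.0333] F [0.1 0.3 3.7] M [ 0.013 -0.019 -0.004]
t20.26 th0.560 z0.0334 tcp [ 0.5131 -0.1414  0.0333] F [0.  0.3 3.3] M [ 0.013  0.011 -0.015]
t20.61 th0.640 z0.0334 tcp [ 0.5132 -0.1415  0.0333] F [0.3 0.2 3. ] M [-0.015  0.011 -0.01 ]
t20.96 th0.720 z0.0334 tcp [ 0.5132 -0.1415  0.0333] F [ 0.4 -0.1  2.5] M [-0.064 -0.039 -0.009]
t21.31 th0.800 z0.0334 tcp [ 0.5133 -0.1415  0.0334] F [ 0.5 -0.6  2.3] M [-0.112 -0.04  -0.037]
t21.66 th0.880 z0.0334 tcp [ 0.5133 -0.1415  0.0334] F [ 0.8 -0.2  2. ] M [-0.121 -0.033 -0.019]
t22.01 th0.960 z0.0334 tcp [ 0.5132 -0.1414  0.0334] F [ 0.4 -0.5  1.9] M [-0.133 -0.026 -0.031]
t22.36 th1.040 z0.0334 tcp [ 0.5134 -0.1413  0.0333] F [ 1.1 -0.4  1.1] M [-0.102 -0.132  0.059]
t22.71 th1.120 z0.0334 tcp [ 0.5133 -0.1413  0.0333] F [ 1.6 -0.3 -0.8] M [-0.062 -0.255  0.16 ]
t23.06 th1.150 z0.0334 tcp [ 0.5134 -0.1413  0.0333] F [ 1.8 -0.  -2.1] M [ 0.019 -0.379  0.291]
stop
(1.15, 0.0334)
```

Run:
```python
from turn import *
for i in range(3):
    s,F,M=avg(40); print(s["time"],F.round(2),M.round(3))
```

```text
23.3917 [ 2.49  0.26 -2.75] [ 0.047 -0.446  0.294]
23.725 [ 2.83  0.63 -3.75] [ 0.12  -0.535  0.296]
24.0583 [ 3.19  0.98 -4.61] [ 0.17  -0.614  0.29 ]
```

Run:
```python
from turn import *
th,z=1.15,.0329
for d in (0,.015,.01,.01):
    th+=d; r.line_to([*C,z],ori(a0-th),feed=.02); s,F,M=avg(40); print(s["time"],round(th,3),s["tcp_pos"].round(4),F.round(2),M.round(3))
    if M[2]>.325: break
```

```text
24.6417 1.15 [ 0.5133 -0.1413  0.0332] [1.12 1.8  2.5 ] [ 0.373 -0.126  0.297]
25.225 1.165 [ 0.5134 -0.1414  0.0332] [0.2  2.12 5.53] [0.458 0.04  0.316]
25.8083 1.175 [ 0.5134 -0.1414  0.0331] [0.27 1.94 5.43] [0.446 0.03  0.329]
```

Run:
```python
from turn import *
grip(1.0); st(); th=1.175
r.line_to([*C,.22],ori(a0-th),feed=.15); st()
q=R.from_rotvec(ori(a0-th)); x=q.as_matrix()[:,0]
p=np.array([*C,.22])-.037*x; r.line_to(p,feed=.15); r.dwell(.3); st()
c=snap("wrist"); save(c,"end.png",(200,80,460,260),3); np.savez("end.npz",**c)
P=cloud(c,(200,80,460,260)); F=P[(P[:,2]>.06)&(P[:,2]<.073)]; T=P[(P[:,2]>.09)&(P[:,2]<.105)]
print("flange z",np.median(F[:,2]),cv2.minEnclosingCircle(np.float32(F[:,:2])),"bar",np.median(T[:,2]),cv2.minAreaRect(np.float32(T[:,:2])))
A=np.c_[F,np.ones(len(F))]; print(np.linalg.lstsq(np.c_[F[:,:2],np.ones(len(F))],F[:,2],rcond=None)[0])
```

```text
t26.36 [ 0.5132 -0.1415  0.0328] F [-0.91 -0.28  0.12] M [-0.012 -0.018 -0.055] gap 1.001 j7 0.2
t27.76 [ 0.5127 -0.1413  0.2191] F [ 0.52 -0.21  0.04] M [-0.03   0.018 -0.004] gap 0.999 j7 0.31
t28.46 [ 0.506  -0.1059  0.2199] F [ 0.12  1.15 -0.3 ] M [-0.037 -0.005 -0.014] gap 0.999 j7 0.24
flange z 0.06760794154223365 ((0.513317346572876, -0.14006133377552032), 0.03934377431869507) bar 0.0993200087792887 ((0.5131065845489502, -0.14022643864154816), (0.03662669658660889, 0.05947522446513176), 14.854584693908691)
[ 0.00289812 -0.01916392  0.06328902]
```

View pics/end.png

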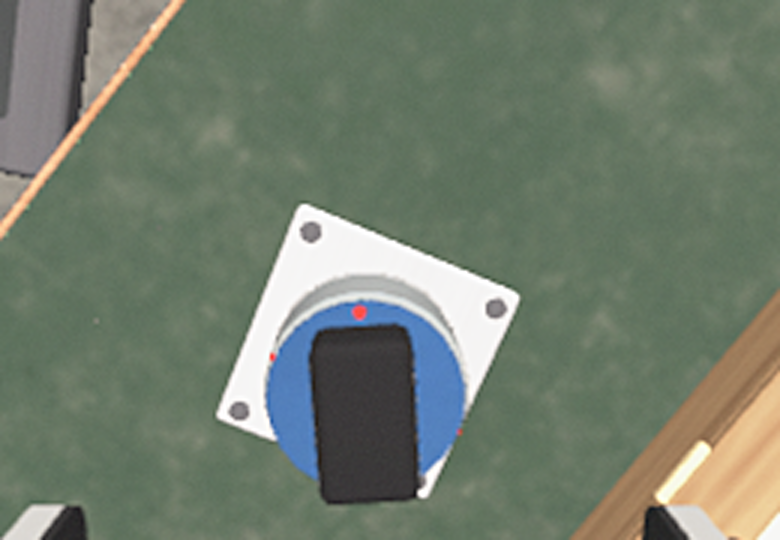

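```bash
python3 -c "
from h import *
r.sign_off()"
```

```text
the job is handed in; nothing more can be done
```

The pot is closed. I set the lid square in the mouth, screwed it about 1.18 rad clockwise, released it and handed the job in at about 28.5 s of the 61 s allowed.

- **Missed first grasp:** The first grasp closed on air without touching anything. The reported TCP turned out to be about 39 mm lower than the real fingertips, as both the wrist and scene cameras showed. I corrected for this and the second grasp held, with the lid centred to 0.3 mm.
- **Insertion:** Contact came at the predicted height of about 33 mm TCP, and the lid's red dot lined up with the pot's.
- **Tightening:** The lid ran free for about 1.0 rad, then the torque climbed. I stopped at a steady 0.33 N·m, inside the 0.27 to 0.42 snug range.
- **Release:** After I let go, the bar sprang back about 3.5°, where the spring at that torque predicts about 3.1°. The lid stayed put, looked level in the picture, and the gripper was clear.
- **A check that disagreed:** A plane fitted to the final depth points showed about 1° of flange tilt. I put that down to stray points from the pot's rim in the fit and did not look further.

I did not touch the things round about.

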